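Seat the proud tube and start the heating shaker

ROBOT

A 6-joint arm with a two-finger parallel gripper is mounted at the origin on the work surface. World frame = base frame: x ahead of the robot, y to its left, z up, the work surface at z = 0. Lengths are in m, angles in rad, forces in N, time in s.
With the tool pointing down it reaches from about 0.35 to 0.85 m from the base axis. Payload 8.1 kg.
Tool frame: the origin (TCP) lies at the very end of the fingers, on their centre line; the grasp point (between the pads) lies 19 mm behind it; z points along the fingers, y is the direction in which the jaws open and shut (so a half turn about z gives the same grasp; the last joint's range is limited). The gripper opens to 93 mm and grips with 3 to 60 N. Pads are 15 mm wide; open, the fingers measure 128 mm over their backs; the gripper's body (75 mm by 188 mm) begins 65 mm behind the grasp point.
Start: joints at [-1.253, 0.13, 1.488, -0, 1.523, -0.085], TCP at [0.235, -0.552, 0.219] pointing down, gripper open.
Joint ranges: [-2.96, 2.96], [-0.89, 2.26], [0.02, 2.5], [-1.34, 4.48], [0, 2.73], [-2.66, 2.66]. Speed limits (rad/s): [2.39, 2.39, 2.79, 3.14, 3.14, 3.14].

INTERFACE

Orientations are given as a rotation vector (axis times angle).
In Python, from plant import robot gives the robot as it stands.
- The arm moves only by the shell command python3 -m pendant 'ROWS' [OPENING] [FORCE]. ROWS is JSON, a list of rows, each an object with "delta_pos": the shift along the tool's x, y, z in m, a list of three; "spin": the turn about the tool's z in rad. In form: [{"delta_pos": [dx, dy, dz], "spin": spin}, ...]. A call has 1 to 10 rows; each row is the pose to reach, as a shift and turn from the pose measured when the call began, along the tool's axes at that moment; what a row does not reach only later rows make up. A row lasts 1/10 s, in which the tool goes at most 50 mm and 8.59 degrees, less where a joint would pass 70% of its speed; a pose out of reach is approached as far as the arm can. A call with a gripper value outside its range is refused whole. OPENING is the closure, from -1 (fully open) to 1 (shut), set as the call begins (- or left out, the last holds). The fingers move at their own pace and stop on an object; FORCE is the grip in N (left out, the last holds). Time passes only in rows, so rows that repeat a pose let the fingers close. It gives the time, the measured TCP pose, the force and the opening at its end, in the units of the state.
- robot.read_state(): the state, without advancing time (a new reading comes with each control period).
- robot.read_camera(name): name is "scene" or "top" or "wrist"; returns a dict with "color" (384x512x3 uint8, blue, green, red), "camera_matrix" (3x3 intrinsics, pixels), "R" (3x3) and "t" (3): a world point X has camera coordinates R X + t. Camera axes: x right, y down, z forward; pixel columns grow to the right and rows downward; lengths in m; the calibration is good to about 2 mm. A picture is of the moment at which its call begins. There is no depth.
- robot.close_job(): hands the job in, once; it reports no verdict.
Trained networks look in the newest picture that a camera, given by its name, has taken for a name from the list of things; names that differ only in an ending like _2 or _b are one class to them, and where a whole thing is asked for, a point or a joint stands for the part that bears it (a point fixed in the world has none). Each returns a list of dicts, best first, with "score" (0 to 1); they miss things now and then, are a little off and sometimes report something else, mostly with a low value. They report only what shows in the picture. A call takes as long as a camera call.
- robot.outline_of(camera, label): "mask" (384x512 bool, what is visible of it).
- robot.mark_of(camera, label): "location" ([x, y, z] in m, in the coordinates of the camera as it stood for that picture, good to about 4 mm: a listed point, or the origin of a listed thing).
The state is a dict: "t": time; "q": joint angles; "dq": joint speeds; "joint_torque": joint torques, N m; "tool_pos": TCP position; "orientation": TCP orientation; "force": force on the tool from outside, world axes, zero at the start; "wrist_torque": the same for the moment, N m; "opening": finger opening in m.
Only numpy, scipy, OpenCV 4.12 (cv2) and the standard library are available. Lean on these libraries where they do the work, as an engineer would, in place of code of your own. Each camera call takes 0.05 s, during which the arm holds its last target.

TASK

The orange-capped tube is standing proud in the block of the heating shaker. With your fingertips press it gently straight down until it is fully home, level with its neighbours, then press the green start key and let it go. Nothing is to be gripped or lifted: leave the other tubes, the other keys and everything else on the bench alone.

Things in the scene. Friction and masses are not known exactly. Their poses are not given: they have to be found in the camera images.
- shaker: heating shaker: white instrument, 290 mm deep (its x), 210 wide (y), fixed. Origin on the bench under its middle; +x points away from its key panel, z up. The panel at the -x side rises 12.4 degrees towards +x: one row of four keys 40 mm apart, a flat display behind. On top at x = +48 mm an aluminium block, 126 mm square, top 120 mm above the bench: four wells 60 mm apart, each with a 50 ml tube
- tube_orange (a joint): height (m) of the orange-capped tube above its fully home seat: 0 = fully home; it starts 10 to 18 mm proud. The tube is a snug fit: it slides straight down at about 4 to 6 N and stays where left. At 0 it meets a hard stop, its cap level with the other three. More than 45 N would crack it. Not to be lifted
- tube_orange_top (a point): middle of the flat top of the orange cap (cap 34 mm across, 22 mm high; tube 28 mm across, clear; z up). With the tube fully home this point is 160 mm above the bench. Which of the four wells it stands in varies
- tube_blue (a joint): height (m) of the blue-capped tube above its seat; it is fully home (0) and is to be left alone
- tube_blue_top (a point): middle of the flat top of the blue cap (34 mm across, 22 mm high), 160 mm above the bench; leave alone
- tube_white (a joint): height (m) of the white-capped tube above its seat; it is fully home (0) and is to be left alone
- tube_white_top (a point): middle of the flat top of the white cap (34 mm across, 22 mm high), 160 mm above the bench; leave alone
- tube_green (a joint): height (m) of the green-capped tube above its seat; it is fully home (0) and is to be left alone
- tube_green_top (a point): middle of the flat top of the green cap (34 mm across, 22 mm high), 160 mm above the bench; leave alone
- key_start (a joint): travel (m) of the green start key: 0 = up, 0.0035 = fully down, along the normal of the sloping panel. It takes about 1.2 N to begin moving and 3 N fully down, counts as pressed beyond 2.5 mm, and springs back by itself. More than about 30 N would damage it
- key_start_top (a point): middle of the top face of the green start key (22 mm along the slope by 24 mm wide, standing 8.5 mm proud of the panel, white triangle on it), the right-most key as seen from the panel side (shaker y = -60 mm). Its z axis is the panel's normal, outwards; its top face is about 77 mm above the bench
- key_stop (a joint): travel (m) of the red stop key with a white square, directly beside the start key (shaker y = -20 mm): 0 = up, 0.0035 = down; leave alone
- key_stop_top (a point): middle of the top face of the red stop key with a white square, directly beside the start key (shaker y = -20 mm); same size as the start key
- key_up (a joint): travel (m) of the grey plus key (shaker y = +20 mm): 0 = up, 0.0035 = down; leave alone
- key_up_top (a point): middle of the top face of the grey plus key (shaker y = +20 mm); same size as the start key
- key_down (a joint): travel (m) of the grey minus key, left-most (shaker y = +60 mm): 0 = up, 0.0035 = down; leave alone
- key_down_top (a point): middle of the top face of the grey minus key, left-most (shaker y = +60 mm); same size as the start key
- reagent: amber reagent bottle, 66 mm across, 135 mm high, loose, standing left (+y) of the shaker; origin under its middle; leave alone
- spare_tube: loose self-standing 50 ml tube with a white cap, 34 mm across, 115 mm high, on the bench left of the shaker; origin under its middle; leave alone
- tip_box: loose box of pipette tips, 122 x 84 x 61 mm, right (-y) of the shaker; origin under its middle; leave alone
- marker: loose marker pen lying on the bench right of the shaker, 132 mm long along its x, 14 mm thick; origin on the bench under its middle; leave alone
- timer: small white bench timer, 60 x 60 x 18 mm, loose, farther left; origin under its middle; leave alone

How it is judged:
By the outcome, as a careful person would: the job done as asked, in the order asked, and still so for the second after the job is handed in, with the robot touching nothing.
It also fails if it takes over 32 s, if anything falls off the work surface, if the arm or the gripper's body presses on something with over 40 N, if the wrist force passes 120 N, or if a joint passes its speed limit or range.

## Working session

There is one attempt and no reset: what is moved stays moved. The work goes in short steps, Python scripts to look and compute and a shell command to move; the robot and the scene stay as the last step left them, time stands still between calls to the robot, and variables do not carry over. Pictures are saved under pics/ and viewed, and the job is handed in when it is done.

```bash
mkdir -p pics; ls; cat > h.py <<'E'
import numpy as np,cv2
from plant import robot
def look(cam,labels,fn=None):
    c=robot.read_camera(cam); R=np.array(c["R"]);t=np.array(c["t"]);K=np.array(c["camera_matrix"])
    im=c["color"].copy(); out={}
    for l in labels:
        m=robot.mark_of(cam,l)
        for d in m[:2]:
            p=np.array(d["location"]); w=R.T@(p-t); u=K@p; u=u[:2]/u[2]
            print(cam,l,round(d["score"],2),w.round(4),u.round(0)); out.setdefault(l,w)
            cv2.circle(im,tuple(int(v) for v in u),2,(255,0,255),-1)
    if fn: cv2.imwrite("pics/"+fn,im)
    return out,c
E
python3 - <<'E'
from h import *
s=robot.read_state();print({k:np.round(v,3) for k,v in s.items()})
L=["tube_orange_top","key_start_top","shaker"]
look("scene",L+["tube_blue_top","key_stop_top"],"s0.png");look("top",L+["tube_blue_top","tube_white_top","tube_green_top","key_stop_top","key_down_top"],"t0.png");look("wrist",L,"w0.png")
print(robot.read_state()["t"])
E
```

```text
pics
{'t': np.float64(0.0), 'q': array([-1.253,  0.131,  1.489,  0.   ,  1.523, -0.085]), 'dq': array([-0.001,  0.   ,  0.   ,  0.   ,  0.   ,  0.   ]), 'joint_torque': array([ 0.0000e+00, -5.5984e+01, -4.9176e+01,  7.7000e-02,  3.6000e-02,
       -0.0000e+00]), 'tool_pos': array([ 0.235, -0.551,  0.218]), 'orientation': array([-3.076, -0.628,  0.   ]), 'force': array([ 0.024, -0.644, -0.106]), 'wrist_torque': array([-0.013, -0.022,  0.053]), 'opening': np.float64(0.093)}
scene tube_orange_top 0.59 [0.5886 0.0875 0.1787] [253. 170.]
scene key_start_top 0.54 [ 0.4821 -0.028   0.0733] [231. 172.]
scene shaker 0.88 [0.5806 0.0581 0.0016] [245. 219.]
scene tube_blue_top 0.66 [0.6508 0.0986 0.1574] [247. 193.]
scene tube_blue_top 0.56 [ 0.538  -0.1563  0.0028] [186. 192.]
scene key_stop_top 0.44 [0.4732 0.0114 0.0722] [245. 174.]
top tube_orange_top 0.73 [0.5924 0.0864 0.1759] [252. 175.]
top tube_orange_top 0.55 [0.5029 0.2275 0.0051] [189. 228.]
top key_start_top 0.63 [6.243e-01 2.463e-01 3.000e-04] [184. 178.]
top key_start_top 0.47 [ 0.486  -0.0312  0.0776] [304. 234.]
top shaker 0.64 [ 0.5812  0.0523 -0.0015] [264. 197.]
top shaker 0.62 [0.4732 0.0016 0.0783] [289. 240.]
top tube_blue_top 0.73 [0.6524 0.1047 0.1613] [243. 148.]
top tube_white_top 0.75 [0.6627 0.0426 0.1616] [274. 143.]
top tube_green_top 0.58 [0.6023 0.0283 0.157 ] [281. 173.]
top key_stop_top 0.4 [0.4708 0.0022 0.0776] [289. 241.]
top key_down_top 0.56 [0.4567 0.085  0.0805] [250. 247.]
top key_down_top 0.24 [0.6631 0.0424 0.1595] [274. 143.]
0.95
```

```bash
python3 -c "
import cv2
for n in 's0','t0':
    a=cv2.imread(f'pics/{n}.png'); cv2.imwrite(f'pics/{n}c.png',cv2.resize(a[80:330,110:410],None,fx=2.4,fy=2.4,interpolation=2))"
```

```text
(no output)
```

View pics/s0c.png

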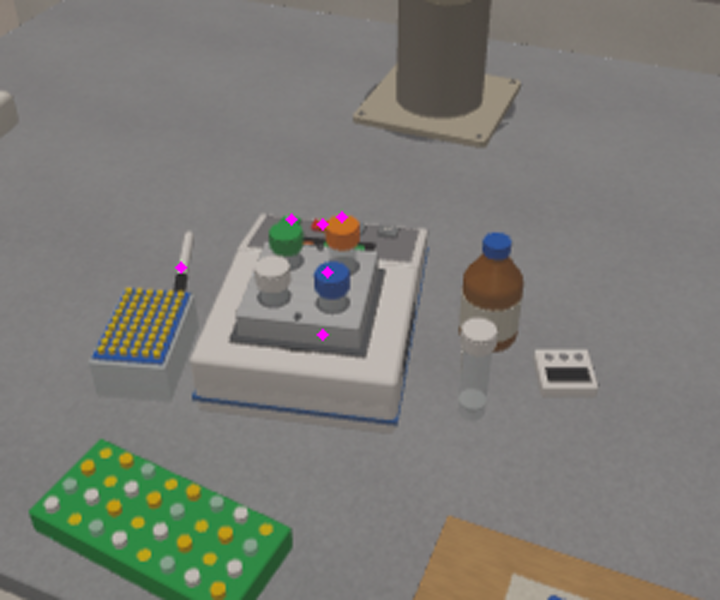

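View pics/t0c.png

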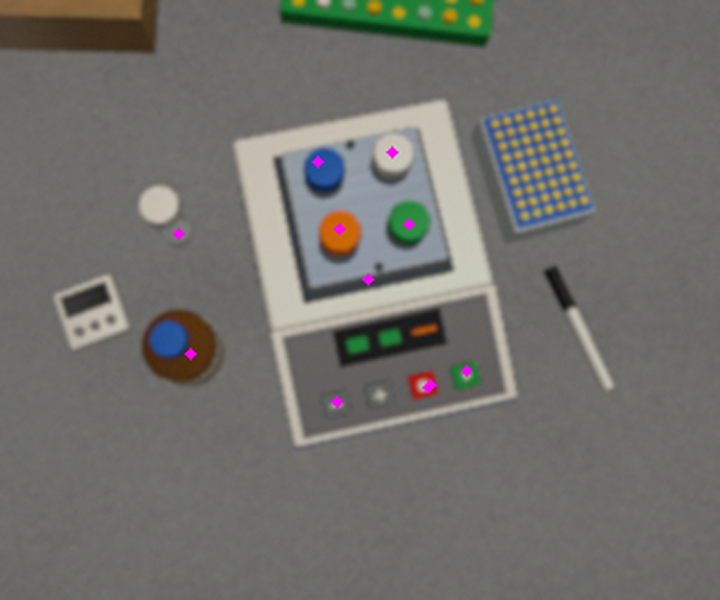

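The top view (crop) shows orange at the front-left well (340,232), green front-right, blue and white behind. The green start key is at (466,372), the right-most. Two marks, top start and stop key, look unreliable, so I'll fit the shaker pose to all the points.

```bash
cat > fit.py <<'E'
from h import *
from scipy.optimize import least_squares
kx=None
names={"tube_orange_top":(18,30),"tube_blue_top":(78,30),"tube_white_top":(78,-30),"tube_green_top":(18,-30)}
obs=[]
def add(cam):
    c=robot.read_camera(cam);R=np.array(c["R"]);t=np.array(c["t"]);K=np.array(c["camera_matrix"])
    for l in list(names)+["key_start_top","key_stop_top","key_up_top","key_down_top"]:
        for d in robot.mark_of(cam,l):
            w=R.T@(np.array(d["location"])-t)
            h=.077 if 'key' in l else (.175 if 'orange' in l else .16)
            if abs(w[2]-h)>.012: continue
            # ray to known height
            o=-R.T@t; v=w-o
            if 'orange' not in l: w=o+v*(h-o[2])/v[2]
            obs.append((cam,l,w,d["score"])); break
for c in("top","scene"): add(c)
ky={"key_start_top":-60,"key_stop_top":-20,"key_up_top":20,"key_down_top":60}
def model(p):
    x,y,a,k=p; c,s=np.cos(a),np.sin(a); r=[]
    for _,l,w,_ in obs:
        m=np.array(names[l])/1e3 if l in names else np.array([k,ky[l]/1e3])
        r.append(np.array([x+c*m[0]-s*m[1],y+s*m[0]+c*m[1]])-w[:2])
    return np.array(r)
f=least_squares(lambda p:model(p).ravel(),[.58,.055,.23,-.11],loss="soft_l1",f_scale=.003)
for o,r in zip(obs,model(f.x)): print(o[0],o[1],round(o[3],2),o[2].round(4),(r*1e3).round(1))
x,y,a,k=f.x; c,s=np.cos(a),np.sin(a)
print("fit",f.x.round(4))
for n,m in (("orange",(.018,.03)),("start",(k,-.06))): print(n,(x+c*m[0]-s*m[1]).round(4),(y+s*m[0]+c*m[1]).round(4))
E
python3 - <<'E'
from fit import *
from scipy.spatial.transform import Rotation as Ro
st=robot.read_state();T=Ro.from_rotvec(st["orientation"]).as_matrix();print(T.round(3),st["tool_pos"])
# spin so tool y along +-shaker y
for yd in (np.array([-s,c,0]),-np.array([-s,c,0])):
    l=T.T@yd; print("spin",np.arctan2(-l[0],l[1]))
print("orange d",T.T@(np.array([x+c*.018-s*.03,y+s*.018+c*.03,.21])-st["tool_pos"]),st["t"])
E
```

```text
top tube_orange_top 0.54 [0.5899 0.0865 0.1758] [0.7 0.5]
top tube_blue_top 0.73 [0.654  0.1063 0.16  ] [-5.  -5.6]
top tube_white_top 0.64 [0.6614 0.0422 0.16  ] [1.2 0.1]
top tube_green_top 0.65 [0.6011 0.0307 0.16  ] [ 3.1 -2.1]
top key_start_top 0.51 [ 0.4829 -0.0296  0.077 ] [ 1.1 -0.7]
top key_stop_top 0.44 [0.4725 0.005  0.077 ] [2.4 3.6]
top key_up_top 0.68 [0.4623 0.0496 0.077 ] [ 3.4 -2. ]
top key_down_top 0.56 [0.4575 0.0816 0.077 ] [-0.9  4.9]
scene tube_orange_top 0.51 [0.5908 0.0862 0.18  ] [-0.3  0.8]
scene tube_blue_top 0.48 [0.6484 0.1009 0.16  ] [ 0.6 -0.2]
scene tube_white_top 0.81 [0.6632 0.0408 0.16  ] [-0.5  1.5]
scene tube_green_top 0.51 [0.6057 0.0259 0.16  ] [-1.5  2.7]
scene key_start_top 0.43 [ 0.4859 -0.0304  0.077 ] [-1.9  0.1]
scene key_stop_top 0.38 [0.481  0.0157 0.077 ] [-6.1 -7.1]
fit [ 0.5799  0.0537  0.2299 -0.1125]
orange 0.5906 0.087
start 0.484 -0.0304
[[ 0.92   0.392  0.   ]
 [ 0.392 -0.92   0.   ]
 [ 0.     0.    -1.   ]] [ 0.23522102 -0.55198139  0.21863312]
spin -2.9687499796258248
spin 0.17284267396396844
orange d [ 0.57737655 -0.44859275  0.00863716] 1.85
```

```bash
python3 -m pendant '[{"delta_pos":[0.577,-0.449,-0.016],"spin":0.173},{"delta_pos":[0.577,-0.449,-0.016],"spin":0.173},{"delta_pos":[0.577,-0.449,-0.016],"spin":0.173},{"delta_pos":[0.577,-0.449,-0.016],"spin":0.173},{"delta_pos":[0.577,-0.449,-0.016],"spin":0.173},{"delta_pos":[0.577,-0.449,-0.016],"spin":0.173},{"delta_pos":[0.577,-0.449,-0.016],"spin":0.173},{"delta_pos":[0.577,-0.449,-0.016],"spin":0.173},{"delta_pos":[0.577,-0.449,-0.016],"spin":0.173},{"delta_pos":[0.577,-0.449,-0.016],"spin":0.173}]' 1 20
cat > go.py <<'E'
import sys
from h import *
from scipy.spatial.transform import Rotation as Ro
st=robot.read_state();T=Ro.from_rotvec(st["orientation"]).as_matrix()
yd=np.array([-np.sin(.2299),np.cos(.2299),0]); l=T.T@yd
if l[1]<0:l=-l
g=np.array([float(v) for v in sys.argv[1:4]])
print("delta",(T.T@(g-st["tool_pos"])).round(4),"spin",np.arctan2(-l[0],l[1]).round(3),"pos",st["tool_pos"].round(4),"F",st["force"].round(2),"open",st["opening"],"t",st["t"],"tilt",T[:,2].round(3))
E
python3 go.py 0.5906 0.087 0.2
```

```text
t: 2.85
tool_pos: [0.4785, -0.113, 0.23]
orientation: [3.12, 0.36, 0.001]
force: [1.0, -0.5, -0.0]
opening: 0.0175
delta [ 0.1546 -0.1692  0.03  ] spin -0.0 pos [ 0.4785 -0.113   0.23  ] F [ 0.99 -0.46 -0.03] open 0.01753464460508137 t 2.85 tilt [ 0.001 -0.    -1.   ]
```

```bash
python3 -m pendant '[{"delta_pos":[0.155,-0.169,0.0],"spin":0},{"delta_pos":[0.155,-0.169,0.0],"spin":0},{"delta_pos":[0.155,-0.169,0.0],"spin":0},{"delta_pos":[0.155,-0.169,0.0],"spin":0},{"delta_pos":[0.155,-0.169,0.0],"spin":0},{"delta_pos":[0.155,-0.169,0.0],"spin":0},{"delta_pos":[0.155,-0.169,0.025],"spin":0},{"delta_pos":[0.155,-0.169,0.025],"spin":0}]'
python3 go.py 0.5906 0.087 0.185
python3 - <<'E'
from h import *
look("wrist",["tube_orange_top"],"w1.png");look("scene",["tube_orange_top"],"s1.png")
a=cv2.imread('pics/s1.png'); cv2.imwrite('pics/s1c.png',cv2.resize(a[100:270,170:340],None,fx=3.5,fy=3.5,interpolation=2))
E
```

```text
t: 3.65
tool_pos: [0.5889, 0.0864, 0.2016]
orientation: [3.12, 0.36, -0.008]
force: [-0.0, -0.3, -1.0]
opening: 0.0007
delta [ 0.0018 -0.0002  0.0166] spin 0.0 pos [0.5889 0.0864 0.2016] F [-0.03 -0.28 -0.99] open 0.0007473224481214004 t 3.65 tilt [-0.005 -0.001 -1.   ]
wrist tube_orange_top 0.57 [0.5889 0.0908 0.1763] [250. 214.]
scene tube_orange_top 0.76 [0.5907 0.0892 0.1789] [253. 171.]
```

View pics/w1.png

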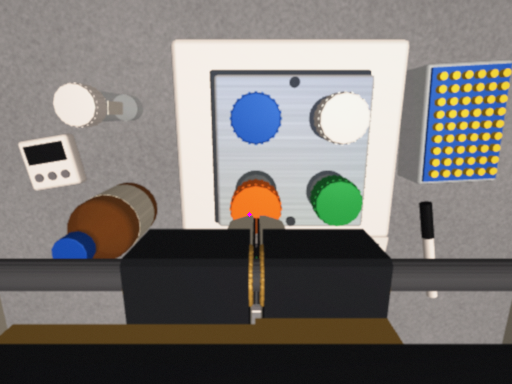

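View pics/s1c.png

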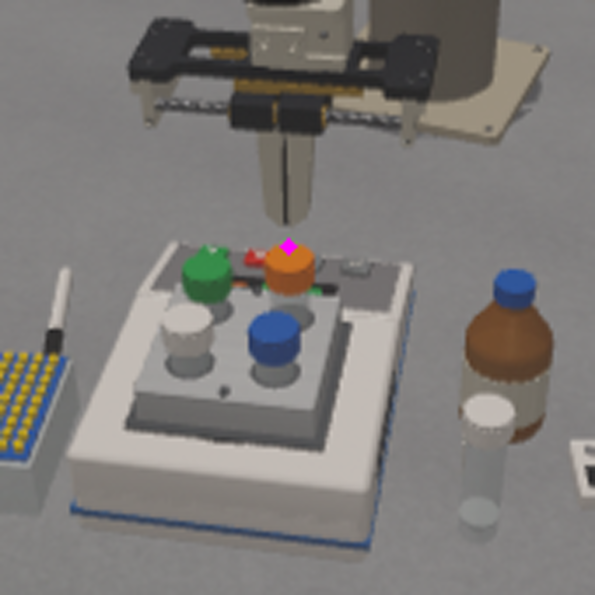

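The wrist view puts the closed fingertips (col 256) directly over the orange cap (col 256), clear of the other tubes. Now I'll descend gently.

```bash
python3 -m pendant '[{"delta_pos":[0.0015,0.0,0.008],"spin":0},{"delta_pos":[0.0015,0.0,0.016],"spin":0},{"delta_pos":[0.0015,0.0,0.02],"spin":0},{"delta_pos":[0.0015,0.0,0.023],"spin":0},{"delta_pos":[0.0015,0.0,0.026],"spin":0},{"delta_pos":[0.0015,0.0,0.029],"spin":0},{"delta_pos":[0.0015,0.0,0.032],"spin":0},{"delta_pos":[0.0015,0.0,0.034],"spin":0},{"delta_pos":[0.0015,0.0,0.035],"spin":0}]'
python3 go.py 0.5906 0.087 0.16
```

```text
t: 4.75
tool_pos: [0.5929, 0.0866, 0.1716]
orientation: [3.12, 0.359, 0.004]
force: [-1.6, 1.0, 3.4]
opening: 0.0004
delta [-0.0022 -0.0009  0.0116] spin -0.001 pos [0.5929 0.0866 0.1716] F [-1.62  1.02  3.45] open 0.0003785391537597532 t 4.75 tilt [ 0.003 -0.    -1.   ]
```

```bash
python3 -m pendant '[{"delta_pos":[-0.001,-0.0005,0.002],"spin":0},{"delta_pos":[-0.001,-0.0005,0.004],"spin":0},{"delta_pos":[-0.001,-0.0005,0.006],"spin":0},{"delta_pos":[-0.001,-0.0005,0.008],"spin":0},{"delta_pos":[-0.001,-0.0005,0.008],"spin":0},{"delta_pos":[-0.001,-0.0005,0.008],"spin":0}]'
python3 go.py 0.5906 0.087 0.16
```

```text
t: 5.35
tool_pos: [0.5916, 0.0869, 0.1632]
orientation: [3.121, 0.359, 0.003]
force: [1.6, -0.6, 2.8]
opening: 0.0003
delta [-0.001  -0.0003  0.0032] spin -0.001 pos [0.5916 0.0869 0.1632] F [ 1.6  -0.62  2.82] open 0.0003466499531252542 t 5.35 tilt [ 0.002 -0.    -1.   ]
```

Tracking is fine. Next, small steps up to the stop.

```bash
python3 -m pendant '[{"delta_pos":[-0.001,0,0.001],"spin":0},{"delta_pos":[-0.001,0,0.002],"spin":0},{"delta_pos":[-0.001,0,0.003],"spin":0},{"delta_pos":[-0.001,0,0.003],"spin":0},{"delta_pos":[-0.001,0,0.003],"spin":0}]'
python3 go.py 0.5906 0.087 0.16
python3 -m pendant '[{"delta_pos":[0,0,0.0005],"spin":0},{"delta_pos":[0,0,0.001],"spin":0},{"delta_pos":[0,0,0.001],"spin":0}]'
```

```text
t: 5.85
tool_pos: [0.5907, 0.0869, 0.1603]
orientation: [3.121, 0.359, 0.003]
force: [2.2, 0.9, 3.5]
opening: 0.0005
delta [-0.     -0.0001  0.0003] spin -0.001 pos [0.5907 0.0869 0.1603] F [2.19 0.91 3.55] open 0.0005205445202456087 t 5.85 tilt [ 0.002 -0.    -1.   ]
t: 6.15
tool_pos: [0.5907, 0.0869, 0.1603]
orientation: [3.121, 0.359, 0.004]
force: [-0.2, 0.4, 9.5]
opening: 0.0005
```

```bash
python3 -m pendant '[{"delta_pos":[0,0,0.0012],"spin":0},{"delta_pos":[0,0,0.0016],"spin":0},{"delta_pos":[0,0,0.0016],"spin":0}]'
```

```text
t: 6.45
tool_pos: [0.5908, 0.0869, 0.1602]
orientation: [3.121, 0.359, 0.005]
force: [-3.3, 0.4, 14.5]
opening: 0.0007
```

Firm stop at z = 0.160 with 14.5 N and no further motion. Retracting straight up, then over to the key.

```bash
python3 -m pendant '[{"delta_pos":[0,0,-0.01],"spin":0},{"delta_pos":[0,0,-0.03],"spin":0},{"delta_pos":[0,0,-0.04],"spin":0},{"delta_pos":[0,0,-0.04],"spin":0}]'
python3 go.py 0.484 -0.0304 0.2
```

```text
t: 6.85
tool_pos: [0.5914, 0.0869, 0.2019]
orientation: [3.12, 0.359, 0.008]
force: [0.1, 0.6, -0.0]
opening: 0.0004
delta [-0.1312  0.0899  0.0013] spin -0.001 pos [0.5914 0.0869 0.2019] F [ 0.09  0.64 -0.04] open 0.0004086898197164708 t 6.85 tilt [ 0.005  0.    -1.   ]
```

```bash
python3 -m pendant '[{"delta_pos":[-0.131,0.09,0],"spin":0},{"delta_pos":[-0.131,0.09,0],"spin":0},{"delta_pos":[-0.131,0.09,0],"spin":0},{"delta_pos":[-0.131,0.09,0],"spin":0},{"delta_pos":[-0.131,0.09,0.04],"spin":0},{"delta_pos":[-0.131,0.09,0.08],"spin":0},{"delta_pos":[-0.131,0.09,0.1],"spin":0},{"delta_pos":[-0.131,0.09,0.1],"spin":0},{"delta_pos":[-0.131,0.09,0.1],"spin":0}]'
python3 go.py 0.484 -0.0304 0.078
python3 - <<'E'
from fit import *
c=robot.read_camera("wrist");cv2.imwrite("pics/w2.png",c["color"])
look("wrist",["key_start_top"])
a=robot.read_camera("scene")["color"]; cv2.imwrite('pics/s2c.png',cv2.resize(a[100:270,170:340],None,fx=3.5,fy=3.5,interpolation=2))
a=robot.read_camera("top")["color"]; cv2.imwrite('pics/t2c.png',cv2.resize(a[120:290,190:360],None,fx=3.5,fy=3.5,interpolation=2))
E
```

```text
t: 7.75
tool_pos: [0.4846, -0.0302, 0.1012]
orientation: [3.121, 0.359, 0.006]
force: [0.2, 0.7, 1.5]
opening: 0.0001
delta [-0.0007  0.0001  0.0232] spin -0.001 pos [ 0.4846 -0.0302  0.1012] F [0.22 0.67 1.54] open 0.0001382717519833953 t 7.75 tilt [ 0.004  0.    -1.   ]
top tube_blue_top 0.63 [0.6538 0.1041 0.16  ] [-1.6 -2.7]
top tube_white_top 0.68 [0.6663 0.0411 0.16  ] [-0.8  1.9]
top tube_green_top 0.57 [0.6028 0.0297 0.16  ] [ 4.1 -0.1]
top key_up_top 0.58 [0.4666 0.0461 0.077 ] [-0.7  2.9]
top key_down_top 0.48 [0.4558 0.0842 0.077 ] [1.3 3.8]
scene tube_orange_top 0.54 [0.5909 0.0875 0.1632] [2.8 0.6]
scene tube_blue_top 0.54 [0.6549 0.1043 0.16  ] [-2.7 -2.8]
scene tube_white_top 0.5 [0.6592 0.0402 0.16  ] [6.3 2.8]
scene tube_green_top 0.66 [0.6143 0.0306 0.16  ] [-7.4 -0.9]
scene key_start_top 0.68 [0.4776 0.0126 0.077 ] [  6.  -41.7]
scene key_stop_top 0.5 [0.4805 0.0096 0.077 ] [-5.8  0.4]
scene key_up_top 0.4 [0.4673 0.0477 0.077 ] [-1.4  1.3]
scene key_down_top 0.38 [0.4564 0.0912 0.077 ] [ 0.7 -3.3]
fit [ 0.5827  0.0549  0.223  -0.1153]
orange 0.5937 0.0882
start 0.4836 -0.0291
wrist key_start_top 0.87 [ 0.4787 -0.0336  0.0761] [258. 225.]
```

View pics/w2.png

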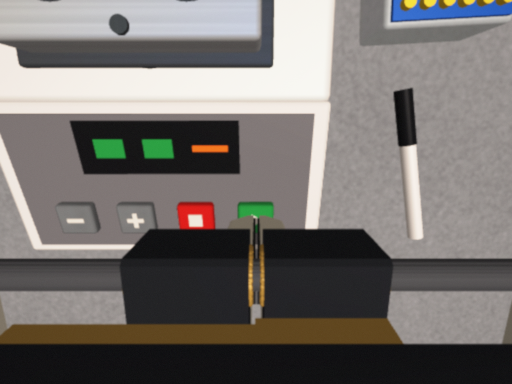

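View pics/s2c.png

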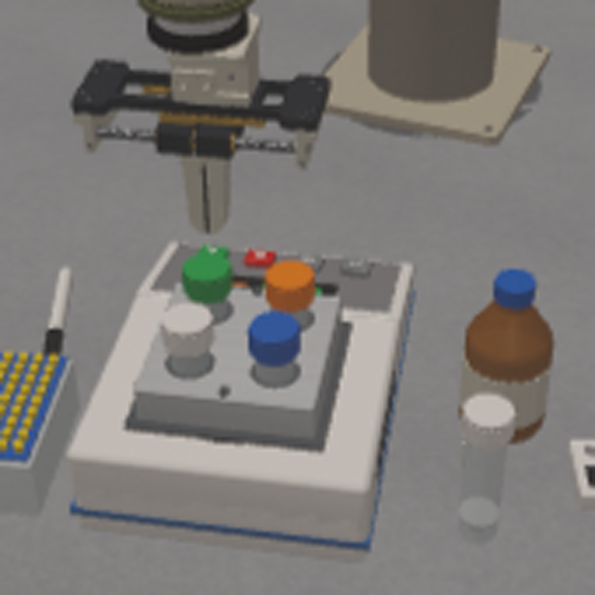

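View pics/t2c.png

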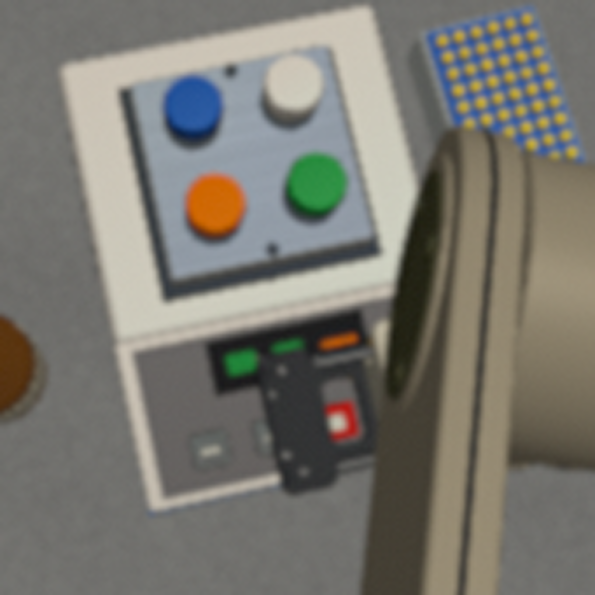

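Orange now looks level. The fingers are laterally centred on the green key (cols 238–274, tips at 256). Next I'll check the along-slope position from the key's uphill edge (row ~203) in the wrist picture.

```bash
python3 - <<'E'
from h import *
c=robot.read_camera("wrist");R=np.array(c["R"]);t=np.array(c["t"]);K=np.array(c["camera_matrix"])
h=cv2.cvtColor(c["color"],cv2.COLOR_BGR2HSV); g=(h[...,0]>50)&(h[...,0]<85)&(h[...,1]>120)
g[:190]=0; ys,xs=np.nonzero(g);print(xs.min(),xs.max(),ys.min(),ys.max())
o=-R.T@t; xd=np.array([np.cos(.2299),np.sin(.2299),0])
def bp(u,v,z):
    d=R.T@np.linalg.inv(K)@[u,v,1]; return o+d*(z-o[2])/d[2]
p=bp((xs.min()+xs.max())/2+.5,ys.min(),.0794);print("edge",p,"centre",p-xd*.0107)
print("width",np.linalg.norm(bp(xs.min(),210,.078)-bp(xs.max()+1,210,.078)))
for z in(.077,):
  u=K@(R@np.array([.484,-.0304,z])+t);print(u/u[2])
E
```

```text
238 272 203 232
edge [ 0.49447323 -0.02784246  0.0794    ] centre [ 0.48405475 -0.03028078  0.0794    ]
width 0.02303394886832912
[255.67565071 217.57256843   1.        ]
```

```bash
python3 -m pendant '[{"delta_pos":[-0.0006,0,0.008],"spin":0},{"delta_pos":[-0.0006,0,0.015],"spin":0},{"delta_pos":[-0.0006,0,0.018],"spin":0},{"delta_pos":[-0.0006,0,0.02],"spin":0},{"delta_pos":[-0.0006,0,0.022],"spin":0},{"delta_pos":[-0.0006,0,0.023],"spin":0},{"delta_pos":[-0.0006,0,0.023],"spin":0}]'
python3 -m pendant '[{"delta_pos":[0,0,0.001],"spin":0},{"delta_pos":[0,0,0.0015],"spin":0},{"delta_pos":[0,0,0.0015],"spin":0}]'
python3 go.py 0.484 -0.0304 0.075
```

```text
t: 9.65
tool_pos: [0.4843, -0.0306, 0.0784]
orientation: [3.121, 0.359, 0.008]
force: [-0.8, 0.4, 1.8]
opening: 0.0006
t: 9.95
tool_pos: [0.4846, -0.0306, 0.0771]
orientation: [3.12, 0.359, 0.009]
force: [-0.4, 1.6, 2.7]
opening: 0.0004
delta [-0.0006 -0.0003  0.0021] spin -0.001 pos [ 0.4846 -0.0306  0.0771] F [-0.4   1.56  2.72] open 0.00038815887270399554 t 9.95 tilt [ 0.006  0.    -1.   ]
```

```bash
python3 -m pendant '[{"delta_pos":[-0.0005,0,0.001],"spin":0},{"delta_pos":[-0.0005,0,0.002],"spin":0},{"delta_pos":[-0.0005,0,0.002],"spin":0}]'
python3 -m pendant '[{"delta_pos":[0,0,0.0008],"spin":0},{"delta_pos":[0,0,0.0012],"spin":0},{"delta_pos":[0,0,0.0012],"spin":0}]'
```

```text
t: 10.25
tool_pos: [0.4848, -0.0307, 0.0757]
orientation: [3.12, 0.359, 0.011]
force: [0.1, 1.8, 5.3]
opening: 0.0004
t: 10.55
tool_pos: [0.485, -0.0306, 0.0755]
orientation: [3.12, 0.359, 0.012]
force: [-4.3, 1.8, 10.2]
opening: 0.0003
```

The key bottomed out: it stopped at z = 0.0755 with 10 N. Releasing straight up.

```bash
python3 -m pendant '[{"delta_pos":[0,0,-0.005],"spin":0},{"delta_pos":[0,0,-0.03],"spin":0},{"delta_pos":[0,0,-0.07],"spin":0},{"delta_pos":[0,0,-0.11],"spin":0},{"delta_pos":[0,0,-0.13],"spin":0},{"delta_pos":[-0.06,0.1,-0.13],"spin":0},{"delta_pos":[-0.06,0.16,-0.13],"spin":0},{"delta_pos":[-0.06,0.16,-0.13],"spin":0},{"delta_pos":[-0.06,0.16,-0.13],"spin":0},{"delta_pos":[-0.06,0.16,-0.13],"spin":0}]'
python3 - <<'E'
from h import *
look("scene",["tube_orange_top","tube_blue_top","tube_green_top"])
a=robot.read_camera("scene")["color"]; cv2.imwrite('pics/s3c.png',cv2.resize(a[100:270,170:340],None,fx=3.5,fy=3.5,interpolation=2))
look("top",["tube_orange_top","tube_green_top","key_start_top"])
a=robot.read_camera("top")["color"]; cv2.imwrite('pics/t3c.png',cv2.resize(a[120:290,190:390],None,fx=3.4,fy=3.4,interpolation=2))
s=robot.read_state();print(s["t"],s["force"],s["tool_pos"])
E
```

```text
t: 11.55
tool_pos: [0.4611, -0.2029, 0.2049]
orientation: [3.12, 0.353, 0.01]
force: [-0.2, 0.7, 0.1]
opening: 0.0005
scene tube_orange_top 0.78 [0.5902 0.0913 0.1637] [254. 176.]
scene tube_blue_top 0.6 [0.6491 0.1014 0.1584] [248. 193.]
scene tube_green_top 0.72 [0.6092 0.0305 0.1587] [228. 176.]
scene tube_green_top 0.6 [ 0.5405 -0.1521  0.0019] [187. 193.]
top tube_orange_top 0.7 [0.5041 0.2279 0.0057] [189. 227.]
top tube_orange_top 0.69 [0.5901 0.0873 0.1565] [251. 178.]
top tube_green_top 0.64 [0.6041 0.0306 0.1609] [280. 172.]
top key_start_top 0.64 [ 0.4832 -0.0292  0.0782] [303. 236.]
top key_start_top 0.48 [0.5797 0.056  0.0025] [262. 197.]
12.05 [-0.4145452  -1.08424242 -0.01947087] [ 0.46217036 -0.19939823  0.20538773]
```

View pics/s3c.png

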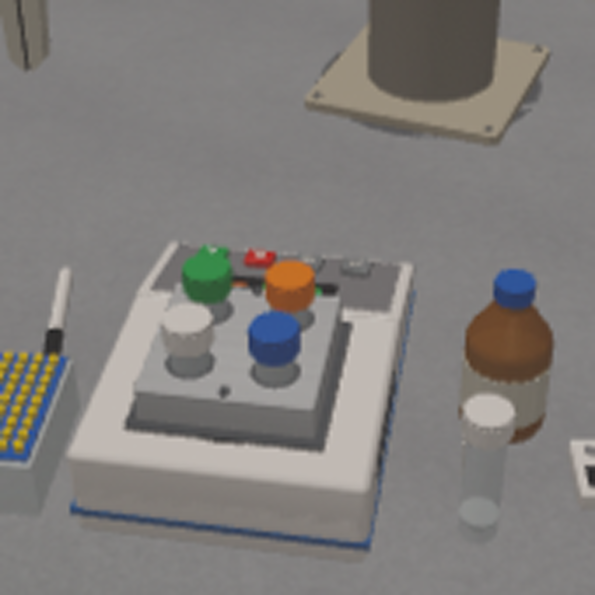

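View pics/t3c.png

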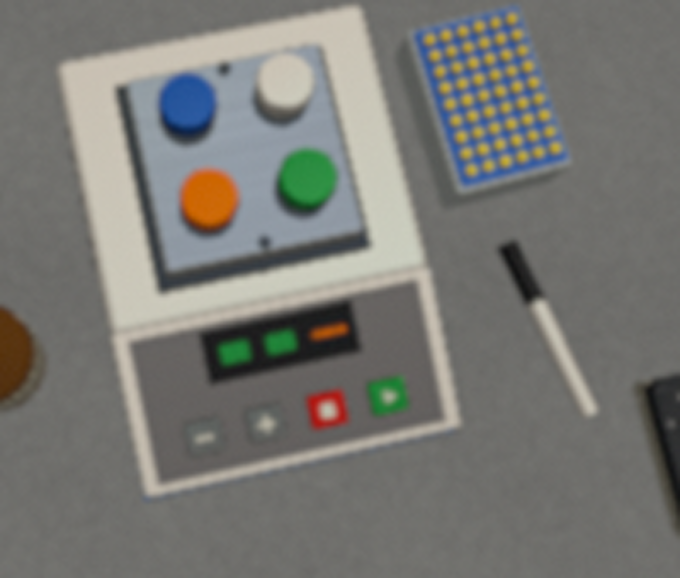

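The pictures show orange at the same height as its neighbours, the keys up, nothing else displaced, and the robot clear.

```bash
python3 -c "
from plant import robot
print(robot.close_job())"
```

```text
the job is handed in; nothing more can be done
None
```

The orange-capped tube is pressed fully home and the green start key has been pressed and released, in that order. I handed the job in at about 12 s, and `close_job()` gave no verdict.

- **Tube:** I pressed it with closed fingertips. It slid down at about 3–4 N and stopped hard at z = 0.160 m. The force then rose to 14.5 N with no further movement, well under the 45 N limit.
- **Start key:** I pressed it until it bottomed out at z = 0.0755 m, where the force reached about 10 N. I then lifted straight off and moved the arm clear.
- **Last checks:** The final pictures show the orange cap level with its neighbours, all four keys up, and the other tubes and nearby objects in view undisturbed. The robot was touching nothing.
- **Disagreements:** The networks put the orange top at 156 mm in one camera and 164 mm in the other, which is within their roughly 4 mm error around 160 mm. They also gave a few false detections on bench level, which I rejected by height.

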